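Ready a wood specimen and the steel ball for a drop-ball test

TASK

Lower the tall beech specimen upright into the pocket of the specimen vice and swing the vice's lever fully shut so that its nose locks the specimen down. Then lift the ball tray by its grip, carry it without tipping the loose steel ball out of its pocket, and finish still holding it, level and still, with the ball straight above the middle of the locked specimen and the tray about 8 cm clear of the specimen's top. Do not put the tray down or let go, and leave the other things on the bench where they are.

Things in the scene. Friction and masses are not known exactly. Their poses are not given: they have to be found in the camera images.
- specimen_center (a point): Centre of the specimen: a loose plain beech block 60 (x) x 36 (y) x 55 mm tall (z), standing upright left of the vice, about 85 g; this point is 27.5 mm above its underside. Grasp it across the 36 mm (y). A half turn about z changes nothing. It is the only tall block; the lower, longer one is an offcut.
- pocket (a point): Centre of the mouth of the vice's rectangular pocket, 35 mm above the bench: 63 mm along this frame's x by 39 mm along y (3 mm play in all), 25 mm deep, 3 mm lead-in chamfer; z up. The seated specimen, 60 mm side along x, stands 30 mm out: its centre 2.5 mm above this point, its top 65 mm above the bench. Lever and hinge are on the +x side.
- lever (a joint): Angle of the locking lever about its upright hinge, rad: 0 = fully shut (against its stop), growing anticlockwise seen from above as it opens, end stop 1.75. It starts open at 1.3 to 1.6. It stays where it is left; light friction (about 1 N at the knob).
- lever_hinge (a point): Point on the lever's upright hinge axis, 55 mm along pocket's +x from its centre, 67.5 mm above the bench (underside of the bar); axes as pocket. The lever is a steel bar 18 mm wide, 8 mm thick: nose 39 mm to one side of the hinge, handle 93 mm to the other. At 0 the handle points to pocket's +x, the nose to -x, over the last 14 mm of the seated specimen with 2.5 mm to spare.
- lever_knob (a point): Point on the axis of the upright round black knob on the lever's handle, 80 mm from the hinge axis. The knob is 20 mm in diameter, 40 mm tall, from 75.5 mm (top of the bar) to 115.5 mm above the bench; this point is 24 mm above the bar, 99.5 mm above the bench. It turns with the lever: x along the handle away from the hinge; z up.
- tray_grip (a point): Centre of the upright wooden grip in the middle of the ball tray, 38 mm above the tray's underside. The grip is 30 mm along the tray's x, 24 mm along y (grasp across this) and rises from 10 to 60 mm above the underside. x points to the end with the ball; z is up when level.
- tray: The loose ball tray: plywood board 150 (x) x 60 (y) x 10 mm, flat on the bench right of the vice at any yaw, 0.15 to 0.31 kg without the ball. Origin at the centre of its underside, axes as tray_grip. A round rim 3 mm high, 42 mm across, makes a pocket at each end, 48 mm from the centre: the ball lies in the one at +x, the other is empty.
- ball_pocket (a point): Centre of the floor of the pocket that holds the ball, on the tray's top face, 48 mm along the tray's +x from the grip and 10 mm above the underside. Inside the rim the pocket is 32 mm across; the rim is 3 mm high.
- ball_center (a point): Centre of the loose steel ball, 30 mm in diameter, 110 g, free to roll about 7 mm from the middle of its pocket in any direction; it rolls out over the rim when the tray tips by more than about 35 degrees or is jerked.
- specimen: The specimen as a whole: origin at the centre of its underside.
- fixture: The specimen vice, a grey metal block fixed to the bench at a yaw that varies: origin on the bench under the pocket's centre, axes as pocket. Its outer faces lie 37.5 mm to either side in y, 45 mm away in -x and 85 mm in +x; its top is 35 mm above the bench.
- offcut: Bystander: beech offcut 90 x 36 x 22 mm lying flat left of the vice near the specimen; the two may be either way round. Origin at the centre of its underside.
- hammer: Bystander: hammer lying on the bench beyond the vice, handle along its x.
- screwdriver: Bystander: screwdriver lying between the vice and the robot, on the left.
- gluepot: Bystander: small paper glue cup 64 mm across and 60 mm high, between the robot and the ball tray. Origin at the centre of its underside.
- hoop: Bystander: bent wood hoop 170 mm across and 18 mm high, lying beyond the ball tray. Origin at its centre.
- rung: Bystander: chair rung 300 x 20 x 20 mm lying beyond the blocks on the left.
Things that resemble listed ones, but are neither listed nor needed, are in the scene too. Of the things that look like the fixture, the middle-sized one is meant.

How it is judged:
On the way, in this order (a step that is already met when the one before it is completed fails the run):
1. the specimen is seated upright in the pocket and released, the lever still open (z of specimen_center in the frame of pocket between -0.002 and 0.006 m and horizontal distance between specimen_center and pocket below 0.006 m and angle between specimen_center's own z axis and vertical below 0.08 rad and value of joint lever above 0.8 rad and contact force between specimen and the fingers below 0.3 N), for 0.2 s.
2. the lever is fully shut over the seated specimen (z of specimen_center in the frame of pocket between -0.002 and 0.006 m and horizontal distance between specimen_center and pocket below 0.006 m and angle between specimen_center's own z axis and vertical below 0.08 rad and value of joint lever below 0.12 rad), for 0.2 s.
3. the tray is lifted clear of the bench with the ball in its pocket (distance between ball_center and ball_pocket below 0.021 m and height (world z) of tray above 0.03 m and contact force between tray and the fingers above 1 N), for 0.2 s.
At the end, for the whole second after the job is handed in: Tray held in the fingers only, underside 105-185 mm above the bench, within 0.1 rad of level, still (<0.02 m/s); ball at rest in its pocket, within 20 mm (level) of the specimen's centre; specimen seated (6 mm, 0.08 rad); lever within 0.12 rad of shut (all of step 2 and distance between ball_center and ball_pocket below 0.021 m and angle between tray's own z axis and vertical below 0.1 rad and horizontal distance between ball_center and specimen_center below 0.02 m and height (world z) of tray between 0.105 and 0.185 m and contact force between tray and the fingers above 1 N and contact force between tray and fixture below 0.1 N and contact force between tray and specimen below 0.1 N and linear speed of tray below 0.02 m/s and linear speed of ball below 0.04 m/s); the arm keeps its last pose, push and grip.
It fails at once if the ball leaves its pocket (distance between ball_center and ball_pocket above 0.026 m).
It fails at once if a bystander is moved by more than 30 mm (distance of any of offcut, hammer, screwdriver, gluepot, hoop, rung from where it was at the start of the episode above 0.03 m).
It also fails if it takes over 72 s, if anything falls off the work surface, if the arm or the gripper's body presses on something with over 40 N, if the wrist force passes 120 N, or if a joint passes its speed limit or range.

ROBOT

A 6-joint arm with a two-finger parallel gripper is mounted at the origin on the work surface. World frame = base frame: x ahead of the robot, y to its left, z up, the work surface at z = 0. Lengths are in m, angles in rad, forces in N, time in s.
With the tool pointing down it reaches from about 0.4 to 0.825 m from the base axis. Payload 7 kg.
Tool frame: the origin (TCP) lies on the centre line of the jaws, within the pads' length; the fingertips stand r.tip_extent ahead of it and the grasp point (between the pads) lies 3 mm ahead of it (r.tip_extent is the distance from the TCP to the fingertips, in m); z points along the fingers, y is the line along which they close (so a half turn about z gives the same grasp; the last joint's range is limited). The gripper opens to 85 mm and grips with 20 to 120 N. Pads are 22 mm wide; open, the fingers measure 114 mm over their backs; the gripper's body (76 mm by 85 mm) begins 54 mm behind the grasp point. The pads swing forward as they close: fully open they stand 13 mm farther back than shut.
Start: joints at [1.552, 0.359, 0.012, 0, -1.224, -0.288], TCP at [0.204, 0.643, 0.253] pointing down, gripper open.
Joint ranges: [-3.07, 3.07], [-1.43, 2.12], [-1.02, 1.25], [-3.03, 1.67], [-3.05, -0], [-3.03, 3.03]. Speed limits (rad/s): [2.39, 2.39, 3.01, 3.14, 3.14, 3.14].

INTERFACE

Orientations are given as a unit quaternion [w, x, y, z].
In Python, from workcell import r gives the robot as it stands.
- The arm moves only by the shell command python3 -m crank 'ROWS' [FORCE]. ROWS is text: rows parted by semicolons, each of 7 numbers parted by spaces: the shift along the tool's x, y, z in m, then the turn, a rotation vector about the tool's x, y, z in degrees, then the opening, from -1 (shut) to 1 (fully open). A call has exactly 8 rows; each row shifts and turns the commanded pose from where the row before left it, along the tool's axes as they then stand; what a row does not reach is not made up. A row lasts 1/8 s, in which the tool goes at most 62.5 mm and 10.7 degrees, less where a joint would pass 70% of its speed; a pose out of reach is approached as far as the arm can. A call with a gripper value outside its range is refused whole. The fingers move at their own pace and stop on an object; FORCE is the grip in N (left out, the last holds). Time passes only in rows, so rows that do not move let the fingers close, or fill a call up. It gives the time, the measured TCP pose, the force, the opening and the grip force at its end, in the units of the state.
- r.get_state(): the state, without advancing time (a new reading comes with each control period).
- r.camera(name): name is "scene" or "top" or "wrist"; returns (picture, depth): 384x512x3 uint8, red, green, blue; 384x512 float32, m along the optical axis (not along the pixel's ray), 0 where there is no reading.
- r.calibration(name): a dict with "camera_matrix" (3x3 intrinsics, pixels), "pose" (4x4, takes a point from camera to world coordinates). Camera axes: x right, y down, z forward; pixel columns grow to the right and rows downward; lengths in m; the calibration is good to about 2 mm. A picture is of the moment at which its call begins: read the wrist's pose just before it. calibration takes no time and is no camera call; for the wrist camera it gives the pose at the moment of the call.
- r.sign_off(): hands the job in; it is judged then, once.
The state is a dict: "time_s": time; "q": joint angles; "joint_velocities": joint speeds; "joint_efforts": joint torques, N m; "position": TCP position; "tool_rot": TCP orientation; "contact_force": force on the tool from outside, world axes, zero at the start; "ft_torque": the same for the moment, N m; "finger_gap": opening from 0.0 (shut) to 1.0 (fully open); "gripper_force": force on a finger pad.
Only numpy, scipy, OpenCV 4.12 (cv2) and the standard library are available. Lean on these libraries where they do the work, as an engineer would, in place of code of your own. Each camera call takes 0.05 s, during which the arm holds its last target. There are 200 camera calls.

## Working session

There is one attempt and no reset: what is moved stays moved. The work goes in short steps, Python scripts to look and compute and a shell command to move; the robot and the scene stay as the last step left them, time stands still between calls to the robot, and variables do not carry over. Pictures are saved under pics/ and viewed, at most 15 in all, crops included, and the job is handed in when it is done.

```bash
mkdir -p pics; cat > h.py <<'E'
import numpy as np,cv2
from workcell import r
def snap(n,f):
    c=r.calibration(n); im,d=r.camera(n)
    np.savez('pics/'+f+'.npz',im=im,d=d,K=c['camera_matrix'],T=c['pose'])
    cv2.imwrite('pics/'+f+'.png',im[:,:,::-1]); return im,d
def load(f):
    z=np.load('pics/'+f+'.npz'); return z['im'],z['d'],z['K'],z['T']
def px(f,u,v):
    im,d,K,T=load(f); D=np.median(d[v-1:v+2,u-1:u+2])
    p=np.linalg.inv(K)@[u,v,1]*D; return (T@np.r_[p,1])[:3]
def cloud(f):
    im,d,K,T=load(f); v,u=np.mgrid[:384,:512]
    p=np.stack([u,v,np.ones_like(u)],-1)@np.linalg.inv(K).T*d[...,None]
    return p@T[:3,:3].T+T[:3,3]
def at(f,u,v,z):
    im,d,K,T=load(f); ray=T[:3,:3]@np.linalg.inv(K)@[u,v,1]; o=T[:3,3]
    return o+ray*(z-o[2])/ray[2]
E
python3 - <<'E'
from h import *
for n in('top','scene'):
    snap(n,n+'0'); print(r.calibration(n)['pose'].round(3).tolist())
a=cv2.imread('pics/top0.png');cv2.imwrite('pics/top0b.png',cv2.resize(a,(800,600)))
a=cv2.imread('pics/scene0.png');cv2.imwrite('pics/scene0b.png',cv2.resize(a,(800,600)))
print(r.tip_extent,r.get_state())
E
```

```text
[[-0.03, -0.998, 0.06, 0.451], [-0.999, 0.031, 0.015, -0.042], [-0.017, -0.06, -0.998, 1.088], [0.0, 0.0, 0.0, 1.0]]
[[-0.443, 0.724, -0.528, 1.126], [0.896, 0.358, -0.261, 0.295], [0.0, -0.589, -0.808, 1.077], [0.0, 0.0, 0.0, 1.0]]
0.022 {'time_s': 0.1, 'q': array([ 1.55213653e+00,  3.59361335e-01,  1.11745374e-02, -3.13758889e-04,
       -1.22408902e+00, -2.88133756e-01]), 'joint_velocities': array([-0.00129526, -0.00146941,  0.0011236 ,  0.00111186, -0.00061717,
       -0.00064603]), 'joint_efforts': array([-1.71281179e-03, -5.84766698e+01,  2.94108957e+01,  6.95455000e+00,
       -3.12847398e-03,  6.67781052e-06]), 'position': array([0.20373158, 0.64311958, 0.25243707]), 'tool_rot': array([ 7.52853424e-04,  9.88249322e-01, -1.52848647e-01, -4.67987142e-05]), 'contact_force': array([ 0.20781669,  0.01990834, -0.38399117]), 'ft_torque': array([ 0.0115977 , -0.03374348,  0.00570931]), 'gripper_force': 0.0, 'finger_gap': 0.9991533543035082}
```

View pics/top0b.png

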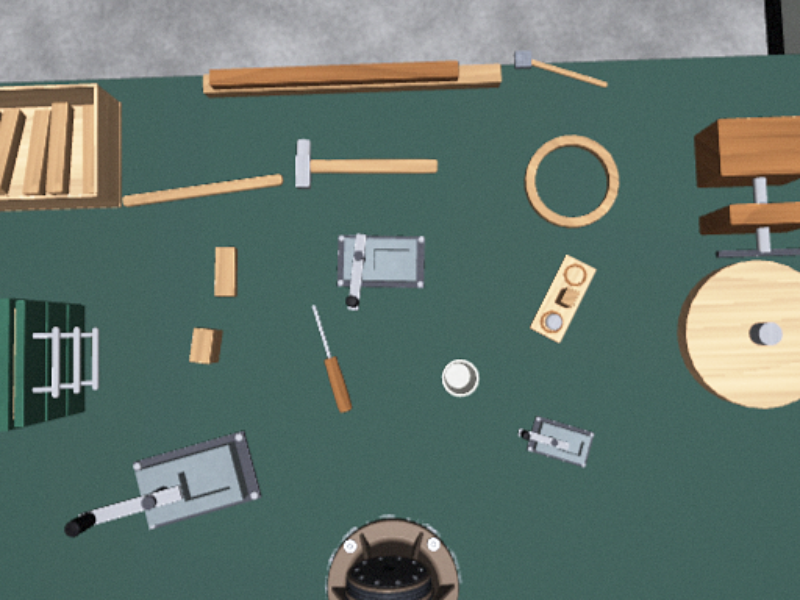

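View pics/scene0b.png

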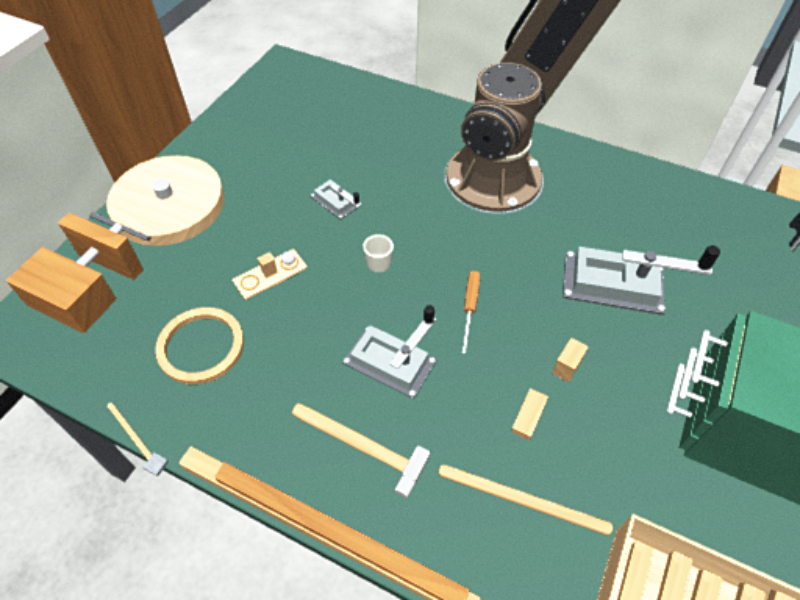

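The top view (in 800x600 pixels) shows the middle-sized vice at (380,262) with its hinge at the left and handle towards the robot. The tall block is at (205,346), the offcut at (225,271), and the tray at (563,298) with the ball at (552,321). The scene view shows the same layout.

```bash
cat > m.py <<'E'
from h import *
def rect(P):
    c,s,a=cv2.minAreaRect((P[:,:2]*1000).astype(np.float32)); return np.round(c,1),np.round(s,1),round(a,1)
def sel(f,c,rad,z0,z1):
    P=cloud(f).reshape(-1,3); return P[(np.hypot(P[:,0]-c[0],P[:,1]-c[1])<rad)&(P[:,2]>z0)&(P[:,2]<z1)]
def rep(n,f,c,rad,z0,z1):
    P=sel(f,c,rad,z0,z1)
    if len(P)>5: print(n,f,len(P),'medz',np.median(P[:,2]).round(4),rect(P),'mean',(P[:,:2].mean(0)*1000).round(1))
E
python3 - <<'E'
from m import *
s=.64
for n,u,v in(('spec',205,346),('vice',400,262),('knob',352,300),('hinge',358,255),('grip',568,297),('ball',552,321),('pock2',575,273),('off',225,271),('cup',460,376)):
    print(n,px('top0',int(u*s),int(v*s)).round(4))
sp=px('top0',int(205*s),int(346*s)); vi=px('top0',int(385*s),int(262*s)); tr=px('top0',int(568*s),int(297*s)); kn=px('top0',int(352*s),int(300*s))
for f in('top0','scene0'):
    rep('spec',f,sp,.06,.045,.065)
    rep('vice',f,vi,.12,.030,.039)
    rep('lever',f,vi,.15,.068,.082)
    rep('knob',f,kn,.04,.1,.13)
    rep('tray',f,tr,.1,.006,.0135)
    rep('grip',f,tr,.04,.045,.07)
    rep('ball',f,px('top0',int(552*s),int(321*s)),.02,.025,.06)
# crops
a=cv2.imread('pics/top0.png')
c1=cv2.resize(a[140:205,205:280],None,fx=5.3,fy=5.3,interpolation=3); c2=cv2.resize(a[155:225,330:385],None,fx=5,fy=5,interpolation=3);c3=cv2.resize(a[150:240,110:160],None,fx=3.8,fy=3.8,interpolation=3)
H=350; o=np.zeros((700,800,3),np.uint8)[:600]
o[:c1.shape[0],:c1.shape[1]]=c1; o[:c2.shape[0],400:400+c2.shape[1]]=c2
cv2.imwrite('pics/crop1.png',o[:360])
E
```

```text
spec [0.4385 0.3152 0.0548]
vice [ 0.5816 -0.0313  0.0101]
knob [0.5066 0.0495 0.1158]
hinge [0.5857 0.0398 0.0845]
grip [ 0.5035 -0.3194  0.0617]
ball [ 0.464  -0.2958  0.0401]
pock2 [ 0.5512 -0.3494  0.0109]
off [0.5733 0.288  0.0217]
cup [ 0.3701 -0.133   0.0041]
spec top0 303 medz 0.0546 (array([439.9, 322.3]), array([37.5, 60.1]), 81.7) mean [439.7 321. ]
vice top0 697 medz 0.0352 (array([584.8,   5.7]), array([129.6,  75.2]), 86.6) mean [584.6   5.2]
lever top0 253 medz 0.0759 (array([559.9,  44.1]), array([ 18.1, 131.2]), 82.2) mean [564.2  43.3]
knob top0 47 medz 0.1155 (array([506.8,  50.9]), array([18.2, 15.9]), 87.6) mean [506.6  51.4]
tray top0 761 medz 0.0105 (array([ 503.8, -333.3]), array([121.2, 157.9]), 79.8) mean [ 509.2 -324.4]
grip top0 113 medz 0.0601 (array([ 504.8, -323.6]), array([24.4, 28.8]), 62.1) mean [ 504.8 -322.4]
ball top0 91 medz 0.0356 (array([ 463.1, -300. ]), array([26.3, 28.2]), 61.3) mean [ 463.3 -299.3]
spec scene0 232 medz 0.0541 (array([440.5, 324.7]), array([36.1, 60. ]), 80.8) mean [441.8 324.6]
vice scene0 585 medz 0.0341 (array([584.6,   8.5]), array([131.4,  79.4]), 87.5) mean [587.   11.5]
lever scene0 218 medz 0.0747 (array([560.5,  46.4]), array([ 19.9, 128.8]), 82.4) mean [567.5  46.7]
knob scene0 45 medz 0.1129 (array([507.1,  55. ]), array([19.4, 18.7]), 74.3) mean [508.9  54.7]
tray scene0 423 medz 0.0095 (array([ 505.8, -320.6]), array([ 62.6, 149.9]), 60.2) mean [ 517.  -321.8]
grip scene0 76 medz 0.0572 (array([ 506.3, -321.5]), array([27.7, 29.7]), 63.8) mean [ 508.  -319.9]
ball scene0 53 medz 0.0333 (array([ 466.7, -296.4]), array([24.1, 27.3]), 32.2) mean [ 466.4 -296. ]
```

View pics/crop1.png

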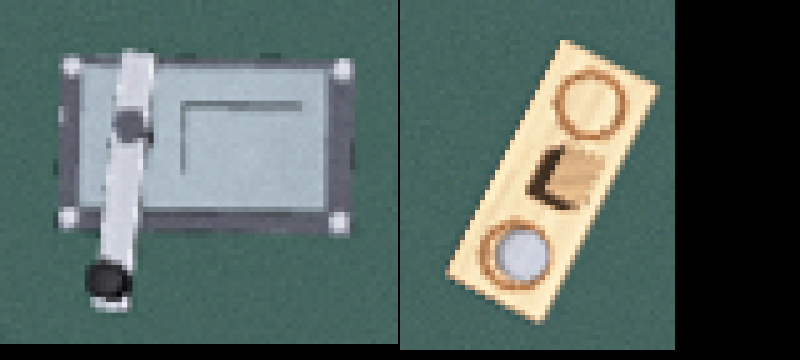

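The crops show the lever (hinge at crop pixel (130,125), knob at (110,280)) and the tray with its ball at the lower-left end. First move is over the specimen.

```bash
python3 -m crank '.046 .0336 .006 0 0 0 1;.046 .0336 .006 0 0 0 1;.046 .0336 .006 0 0 0 1;.046 .0336 .006 0 0 0 1;.046 .0336 .006 0 0 0 1;.046 .0336 .006 0 0 0 1;.046 .0336 .006 0 0 0 1;0 0 0 0 0 -9.3 1' 30
python3 - <<'E'
from m import *
print(r.get_state()['position'],r.get_state()['q'])
snap('wrist','w0')
print(r.calibration('wrist')['pose'].round(3).tolist())
rep('spec','w0',(.44,.323),.06,.045,.065)
E
```

```text
time_s: 1.1
position: [0.441, 0.3185, 0.2105]
tool_rot: [0.001, 0.997, -0.073, -0.001]
contact_force: [-0.5, 1.0, 0.3]
finger_gap: 1.002
gripper_force: 0.0
[0.4409971  0.31854046 0.21052056] [ 9.85737851e-01  1.78292743e-01 -3.38368475e-01 -2.06019032e-04
 -1.05601751e+00  4.39280548e-01]
[[-0.135, -0.955, -0.265, 0.507], [-0.991, 0.13, 0.035, 0.311], [0.001, 0.267, -0.964, 0.332], [0.0, 0.0, 0.0, 1.0]]
spec w0 2531 medz 0.0553 (array([437. , 322.9]), array([36.1, 59.4]), 81.4) mean [438.4 322.6]
```

View pics/w0.png

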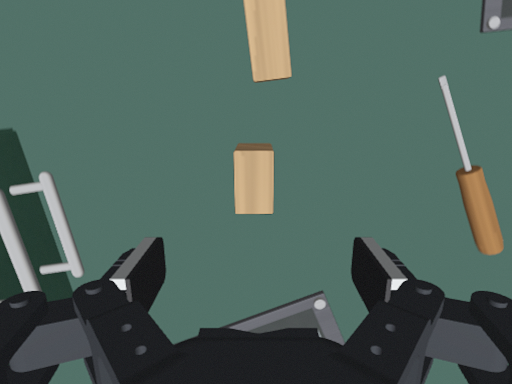

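The wrist view shows the tall block at pixel (254,180), centred between the fingers and aligned with the jaws. Next: descend, close, lift.

```bash
python3 -m crank '-.0031 -.0041 .03 0 0 0 1;0 0 .04 0 0 0 1;0 0 .04 0 0 0 1;0 0 .03 0 0 0 1;0 0 .0195 0 0 0 1;0 0 0 0 0 0 1;0 0 0 0 0 0 -1;0 0 0 0 0 0 -1' 30
python3 -m crank '0 0 0 0 0 0 -1;0 0 0 0 0 0 -1;0 0 0 0 0 0 -1;0 0 -.01 0 0 0 -1;0 0 -.03 0 0 0 -1;0 0 -.03 0 0 0 -1;0 0 -.03 0 0 0 -1;0 0 0 0 0 0 -1'
python3 - <<'E'
from m import *
snap('wrist','w1'); a=snap('top','top1')
E
```

```text
time_s: 2.15
position: [0.4377, 0.3272, 0.0529]
tool_rot: [-0.001, 0.997, -0.072, 0.0]
contact_force: [-0.2, -0.3, 0.2]
finger_gap: 0.604
gripper_force: 0.0
time_s: 3.15
position: [0.4383, 0.3277, 0.1549]
tool_rot: [-0.002, 0.997, -0.072, 0.001]
contact_force: [-0.2, 0.3, -1.3]
finger_gap: 0.416
gripper_force: 30.8
```

View pics/w1.png

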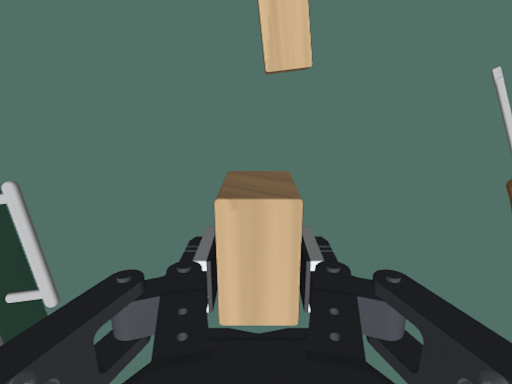

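The block is held upright between the pads, in the middle of the picture. Carry it towards the vice and look at the pocket from there.

```bash
python3 -m crank '.02 .02 -.03 0 0 0 -1;.024 .03 -.03 0 0 0 -1;.024 .03 0 0 0 0 -1;.024 .03 0 0 0 0 -1;.024 .03 0 0 0 0 -1;.024 .03 0 0 0 0 -1;.024 .03 0 0 0 0 -1;0 0 0 0 0 0 -1'
python3 - <<'E'
from m import *
snap('wrist','w2')
P=load('w2')[3]
s=r.get_state(); print(s['position'],s['tool_rot'])
from scipy.spatial.transform import Rotation as R
Rt=R.from_quat(np.roll(s['tool_rot'],-1)).as_matrix()
C=cloud('w1'); 
# block in tool frame from w2
C=cloud('w2').reshape(-1,3); L=(C-s['position'])@Rt
m=(abs(L[:,1])<.03)&(abs(L[:,0])<.045)&(L[:,2]>-.03)&(L[:,2]<.06)
B=L[m]; h=np.histogram(B[:,2],30); k=h[0].argmax(); zt=h[1][k]; T=B[abs(B[:,2]-zt)<.004]
print('top in tool z',zt,rect(T),len(T))
rep('vice','w2',(.585,.006),.12,.03,.039)
rep('lever','w2',(.585,.006),.15,.068,.082)
E
```

```text
time_s: 4.25
position: [0.571, 0.1027, 0.2101]
tool_rot: [0.001, 0.997, -0.074, -0.001]
contact_force: [-0.9, 0.9, -1.2]
finger_gap: 0.417
gripper_force: 30.7
[0.5705283  0.10363801 0.21026929] [ 5.94120287e-04  9.97299580e-01 -7.34283067e-02 -1.21584976e-03]
top in tool z -0.002823227298639066 (array([0.3, 0. ]), array([60.3, 59.9]), 0.0) 11407
vice w2 6369 medz 0.0353 (array([581.4,   5.5]), array([130.9,  75.3]), 87.3) mean [583.4   4.3]
lever w2 2555 medz 0.0758 (array([565.3,  43.4]), array([ 18.6, 114.1]), 82.2) mean [568.8  43.8]
```

View pics/w2.png

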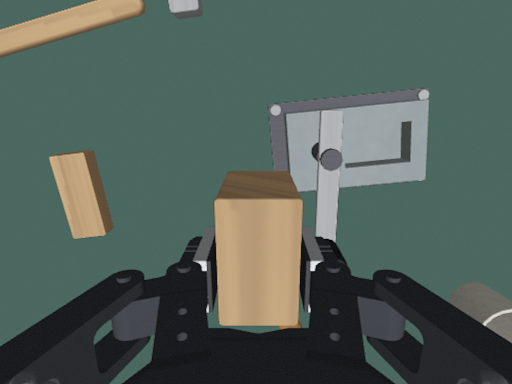

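The wrist view shows the vice at upper right with the open pocket's corner edges at about (405,140) and the hinge at (330,158). Rotate here so that the camera faces the pocket.

```bash
python3 -m crank '.002 0 0 0 0 10.6 -1;0 0 0 0 0 10.6 -1;0 0 0 0 0 10.6 -1;0 0 0 0 0 10.6 -1;0 0 0 0 0 10.6 -1;0 0 0 0 0 10.6 -1;0 0 0 0 0 10.6 -1;0 0 0 0 0 10.3 -1'
python3 - <<'E'
from m import *
s=r.get_state(); print(s['position'],s['tool_rot'],s['q'].round(2)); snap('wrist','w3')
rep('vice','w3',(.585,.006),.12,.03,.039)
rep('lever','w3',(.585,.006),.15,.068,.082)
rep('floor','w3',(.583,-.014),.04,.0,.022)
rep('floor','top0',(.583,-.014),.04,.0,.022)
a=cv2.imread('pics/w3.png'); cv2.imwrite('pics/w3b.png',cv2.resize(a,None,fx=1.5,fy=1.5,interpolation=3))
E
```

```text
time_s: 5.3
position: [0.572, 0.1054, 0.211]
tool_rot: [-0.001, -0.688, 0.726, 0.0]
contact_force: [-0.5, -0.0, -0.5]
finger_gap: 0.417
gripper_force: 30.7
[0.57201519 0.10541891 0.21104656] [-6.12923332e-04 -6.87911265e-01  7.25794475e-01  3.09584884e-04] [ 0.52  0.24 -0.26 -0.   -1.08 -0.57]
vice w3 6381 medz 0.0353 (array([581.7,  12.9]), array([117.6,  75.2]), 87.4) mean [582.   12.7]
lever w3 2891 medz 0.0758 (array([563.7,  44.2]), array([ 18.4, 117.2]), 82.3) mean [564.1  44. ]
floor w3 3215 medz 0.0106 (array([591.9, -14.8]), array([62.4, 62. ]), 87.4) mean [580.8 -16.4]
floor top0 306 medz 0.0106 (array([574.4, -13.7]), array([63.1, 58.9]), 87.2) mean [584.3 -13.4]
```

View pics/w3b.png

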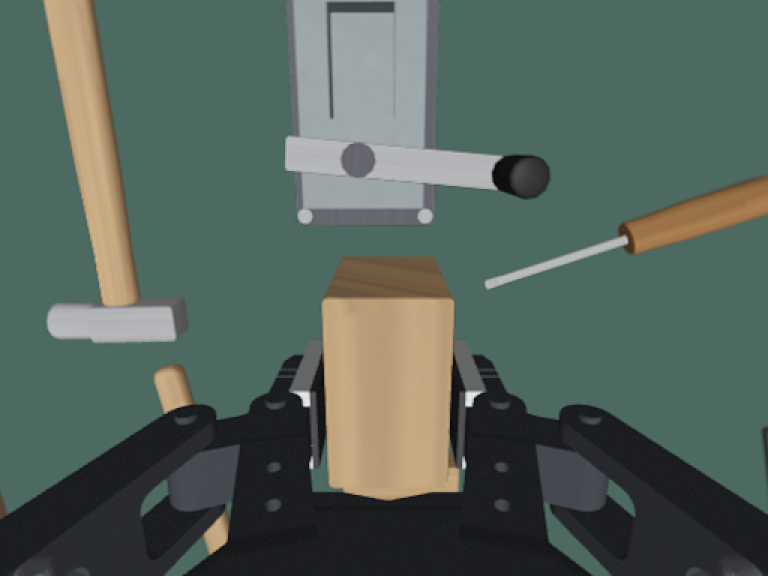

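The wrist view (1.5x) shows the pocket straight ahead, its sides at columns 329 and 396 and its far edge at row 5. The lever is open, with the hinge at (358,160). I'll fit the pocket in the vice frame.

```bash
python3 - <<'E'
from m import *
yaw=np.deg2rad(87.3); c=np.array([.5835,-.0135]); A=np.array([[np.cos(yaw),-np.sin(yaw)],[np.sin(yaw),np.cos(yaw)]])
for f in('top0','scene0','w2','w3'):
    P=cloud(f).reshape(-1,3); L=(P[:,:2]-c)@A; z=P[:,2]
    i=(abs(L[:,0])<.042)&(abs(L[:,1])<.03)&(z<.02)&(z>.003)
    q=lambda a:np.percentile(a*1000,[1,99]).round(1)
    if i.sum()>5: print(f,'floor x',q(L[i,0]),'y',q(L[i,1]),i.sum())
    w=(abs(L[:,0])<.042)&(abs(L[:,1])<.03)&(z<.033)&(z>.003)
    if w.sum()>5:print('   below top x',q(L[w,0]),'y',q(L[w,1]))
    t=(abs(z-.035)<.003)
    k=t&(abs(L[:,0]+.02)<.022)&(abs(L[:,1])<.06)
    if k.sum()>5:print('   block y',q(L[k,1]))
    k=t&(abs(L[:,1])<.03)&(abs(L[:,0]-.02)<.09); print('   block x',q(L[k,0]))
    for s in(1,-1):
        k=t&(abs(L[:,0]+.005)<.03)&(abs(L[:,1]-s*.03)<.015)
        print('   rim inner',s,np.percentile(s*L[k,1]*1000,1).round(1))
E
```

```text
top0 floor x [-32.   30.9] y [-19.4  16.1] 292
   below top x [-37.5  37.9] y [-22.8  27.1]
   block y [-36.   37.4]
   block x [-43.6  83.1]
   rim inner 1 20.6
   rim inner -1 18.9
scene0 floor x [-30.9  25.3] y [-7.6 22.5] 186
   below top x [-40.8  30.9] y [-27.9  27.6]
   block y [-36.7  38. ]
   block x [-43.   86.2]
   rim inner 1 16.7
   rim inner -1 18.4
w2 floor x [-32.7  24.4] y [-13.8  22.6] 2276
   below top x [-33.1  27.1] y [-16.9  22.8]
   block y [-34.3  39.9]
   block x [-45.2  83.7]
   rim inner 1 17.8
   rim inner -1 16.7
w3 floor x [-31.7  29.8] y [-16.5  22.4] 3167
   below top x [-31.9  29.9] y [-17.1  23. ]
   block y [-34.2  40.2]
   block x [-31.8  84.1]
   rim inner 1 22.9
   rim inner -1 16.5
```

```bash
python3 - <<'E'
from m import *
from scipy.spatial.transform import Rotation as R
p=np.array([0.57201519,0.10541891,0.21104656]); Rt=R.from_quat([-0.68791,0.72579,0.00031,-0.00061]).as_matrix()
im,d,K,T=load('w3'); L=(cloud('w3')-p)@Rt*1000
for v in(204,220,240,300):
    row=L[v,190:330]; k=abs(row[:,2]+2.8)<5; rr=row[k]
    hsv=im[v,190:330][k].astype(int); w=(hsv[:,0]-hsv[:,2]>40); print(v,rr[w][:,1].min().round(1),rr[w][:,1].max().round(1),rr[w][:,0].mean().round(1),rr[w][:,2].mean().round(1))
c=L[190:330,256]; print(L[190:330:8,256].round(1).tolist())
yaw=np.deg2rad(87.4)
for n,q in(('pocketW',[.5806,-.0142]),('pocketT',[.5830,-.0138])):
    dw=np.r_[q,p[2]]-p; print(n,(Rt.T@dw).round(4))
print('yaw tool',np.rad2deg(np.arctan2(Rt[1,0],Rt[0,0])))
E
```

```text
204 -16.6 18.3 27.8 -2.5
220 -16.9 18.1 21.0 -2.5
240 -16.6 18.5 12.2 -2.6
300 -17.0 18.0 -16.2 -2.5
[[29.9, -0.2, 10.7], [29.6, -0.1, -0.3], [26.6, -0.1, -1.5], [23.8, -0.1, -3.0], [20.3, -0.1, -2.9], [16.8, -0.1, -2.9], [13.0, -0.1, -2.2], [9.9, -0.1, -3.3], [5.7, -0.1, -2.1], [2.8, -0.1, -3.7], [-1.6, -0.1, -2.5], [-5.5, -0.1, -2.3], [-8.6, -0.1, -3.6], [-12.9, -0.1, -2.9], [-16.8, -0.1, -3.0], [-20.2, -0.1, -3.9], [-25.6, -0.2, -2.2], [-184.6, -1.7, 187.5]]
pocketW [ 0.119 -0.015  0.   ]
pocketT [ 0.1185 -0.0174  0.    ]
yaw tool -93.06972193773973
```

```bash
python3 -m crank '.03 -.004 0 0 0 0 -1;.03 -.004 0 0 0 0 -1;.03 -.004 0 0 0 0 -1;.0287 -.0037 .02 0 0 0 -1;0 0 .04 0 0 0 -1;0 0 .04 0 0 0 -1;0 0 .006 0 0 0 -1;0 0 0 0 0 0 -1'
python3 - <<'E'
from m import *
s=r.get_state(); print(s['position'],s['tool_rot']); snap('wrist','w4'); snap('top','t4');snap('scene','s4')
a=cv2.imread('pics/s4.png')[180:280,200:320]; b=cv2.imread('pics/w4.png')[100:384,100:412]
cv2.imwrite('pics/c4.png',np.hstack([cv2.resize(a,(440,367),interpolation=3),cv2.resize(b,(360,367))]))
E
```

```text
time_s: 6.35
position: [0.583, -0.0142, 0.1062]
tool_rot: [-0.0, -0.691, 0.723, -0.0]
contact_force: [1.9, 0.0, -0.8]
finger_gap: 0.417
gripper_force: 30.7
[ 0.58299984 -0.01419804  0.1062166 ] [-2.56747017e-04 -6.90569086e-01  7.23266385e-01 -9.06079963e-05]
```

View pics/c4.png

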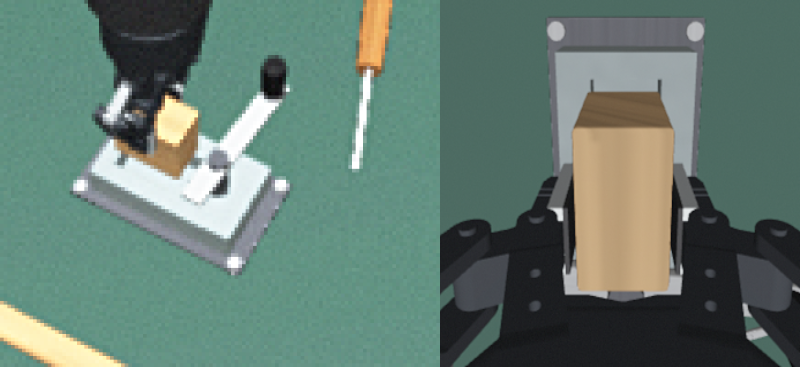

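The block hangs above the pocket; the pocket walls show at composite columns 592 and 660, just beyond the block's lower front edge. Check the sideways error numerically.

```bash
python3 - <<'E'
from m import *
from scipy.spatial.transform import Rotation as R
s=r.get_state();p=s['position'];Rt=R.from_quat(np.roll(s['tool_rot'],-1)).as_matrix()
L=(cloud('w4')-p)*1; z=cloud('w4')[...,2]; L=(L@Rt)*1000
k=(z<.032)&(z>.004)&(L[...,0]>20)&(L[...,0]<40)&(abs(L[...,1])<28)
print('pocket y',np.percentile(L[k][:,1],[2,98]).round(1),'x max',np.percentile(L[k][:,0],99).round(1),k.sum())
t=(abs(z-.035)<.0025)&(abs(L[...,1])<60)&(L[...,0]>30)&(L[...,0]<46)
print('block y',np.percentile(L[t][:,1],[1,99]).round(1),'x',np.percentile(L[t][:,0],99).round(1))
b=(L[...,2]>5)&(L[...,2]<48)&(abs(L[...,0]-30)<3)&(abs(L[...,1])<20)
print('specimen front y',np.percentile(L[b][:,1],[1,99]).round(1),np.median(L[b][:,0]).round(1),L[b][:,2].max())
E
```

```text
pocket y [-15.9  23.1] x max 31.1 574
block y [-33.2  40.3] x 44.6
specimen front y [-15.2  18.8] 30.0 47.881116771175606
```

```bash
python3 -m crank '0 .002 0 0 0 0 -1;0 0 .008 0 0 0 -1;0 0 .008 0 0 0 -1;0 0 .008 0 0 0 -1;0 0 .006 0 0 0 -1;0 0 .006 0 0 0 -1;0 0 .005 0 0 0 -1;0 0 0 0 0 0 -1'
```

```text
time_s: 7.5
position: [0.5805, -0.0146, 0.0644]
tool_rot: [-0.0, -0.69, 0.724, 0.0]
contact_force: [1.0, -0.4, -0.1]
finger_gap: 0.412
gripper_force: 30.7
```

It went in without resistance. Lower the last 2 mm, release, retreat and look.

```bash
python3 -m crank '0 0 .002 0 0 0 -1;0 0 .0005 0 0 0 -1;0 0 0 0 0 0 0;0 0 0 0 0 0 .3;0 0 0 0 0 0 .3;0 0 -.01 0 0 0 .3;0 0 -.03 0 0 0 .3;0 0 -.05 0 0 0 .3'
python3 -m crank '0 0 -.04 0 0 0 0;0 0 -.03 0 0 0 0;0 0 0 0 0 -10.5 0;0 0 0 0 0 -10.5 0;0 0 0 0 0 -10.5 0;0 0 0 0 0 -10.5 0;0 0 0 0 0 -10.5 0;0 0 0 0 0 -10.5 0'
python3 - <<'E'
from m import *
snap('wrist','w5');snap('top','t5');snap('scene','s5')
print(r.get_state()['tool_rot'])
for f in('w5','t5','s5'):
    rep('spec',f,(.582,-.014),.045,.055,.0705)
    rep('lever',f,(.57,.04),.09,.071,.082)
    rep('knob',f,(.507,.051),.04,.105,.125)
a=cv2.imread('pics/w5.png');cv2.imwrite('pics/w5b.png',a)
E
```

```text
time_s: 8.5
position: [0.5797, -0.0148, 0.1524]
tool_rot: [-0.001, -0.69, 0.724, 0.001]
contact_force: [2.3, -0.0, 1.0]
finger_gap: 0.652
gripper_force: 0.0
time_s: 9.5
position: [0.5807, -0.0146, 0.2231]
tool_rot: [-0.0, 0.967, -0.254, 0.0]
contact_force: [-0.1, 0.5, -0.4]
finger_gap: 0.499
gripper_force: 0.0
[-1.38871953e-04  9.66021706e-01 -2.58460751e-01  2.90192696e-04]
spec w5 2546 medz 0.0653 (array([580. , -14.7]), array([60. , 36.4]), 86.9) mean [581.1 -15.4]
lever w5 1996 medz 0.0757 (array([556.6,  44.3]), array([ 18.7, 131.5]), 82.4) mean [566.   41.4]
knob w5 491 medz 0.115 (array([504.5,  51.6]), array([19.5, 19.2]), 32.0) mean [506.2  50.3]
spec t5 108 medz 0.0649 (array([571.9, -13.9]), array([57.7, 14. ]), 86.8) mean [570.8 -16.7]
lever t5 180 medz 0.0759 (array([543.3,  46.4]), array([18.3, 97.9]), 82.1) mean [546.   45.8]
knob t5 47 medz 0.1157 (array([506.7,  51.3]), array([18.3, 15.7]), 88.8) mean [506.8  51.3]
spec s5 237 medz 0.0637 (array([582.3, -12.3]), array([59.7, 38.4]), 87.3) mean [584.6 -11.5]
lever s5 197 medz 0.075 (array([560.4,  46.7]), array([ 19.1, 128.4]), 81.9) mean [565.7  46.7]
knob s5 38 medz 0.1132 (array([508. ,  54.4]), array([20.3, 17.2]), 45.0) mean [508.2  54.1]
```

View pics/w5.png

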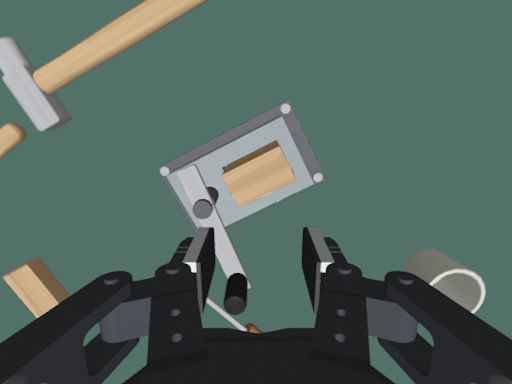

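The specimen is seated (top at 65 mm, at pixel (258,180)) and the lever is still open, with the knob at (235,290). Next, grip the knob.

```bash
python3 -m crank '-.0495 -.0095 0 0 0 0 0;-.0494 -.0095 0 0 0 0 0;0 0 0 0 0 -10.6 0;0 0 0 0 0 -10.6 0;0 0 .03 0 0 -.8 0;0 0 .04 0 0 0 0;0 0 .03 0 0 0 0;0 0 0 0 0 0 0' 20
python3 -m crank '0 0 .019 0 0 0 0;0 0 0 0 0 0 0;0 0 0 0 0 0 -1;0 0 0 0 0 0 -1;0 0 0 0 0 0 -1;0 0 0 0 0 0 -1;0 0 0 0 0 0 -1;0 0 0 0 0 0 -1'
python3 -c "
from workcell import r
s=r.get_state();print(s['position'],s['tool_rot'],s['contact_force'],s['q'])"
```

```text
time_s: 10.65
position: [0.503, 0.0505, 0.1208]
tool_rot: [0.001, 0.998, -0.07, -0.002]
contact_force: [0.6, -0.2, 0.8]
finger_gap: 0.499
gripper_force: 0.0
time_s: 11.65
position: [0.5051, 0.0514, 0.1048]
tool_rot: [-0.0, 0.998, -0.068, 0.001]
contact_force: [-1.6, 0.3, 6.6]
finger_gap: 0.224
gripper_force: 20.7
[0.50514103 0.05138327 0.10475726] [-4.03589429e-04  9.97702265e-01 -6.77414912e-02  1.05724730e-03] [-1.58947166  0.29823406  6.60768705] [ 4.89056409e-01  2.36910822e-01 -5.47901623e-01  6.12377467e-04
 -7.83762324e-01  9.45719770e-01]
```

```bash
python3 -m crank '.0009 -.0118 0 0 0 8.5 -1;.0009 -.0118 0 0 0 8.5 -1;.0009 -.0118 0 0 0 8.5 -1;.0009 -.0118 0 0 0 8.5 -1;.0009 -.0118 0 0 0 8.5 -1;.0009 -.0118 0 0 0 8.5 -1;.0009 -.0118 0 0 0 8.5 -1;0 0 0 0 0 0 -1'
python3 -c "
from workcell import r
s=r.get_state();print(s['position'],s['tool_rot'],s['contact_force'],s['q'])"
```

```text
time_s: 12.65
position: [0.5541, 0.1146, 0.1048]
tool_rot: [-0.001, 0.832, -0.555, 0.001]
contact_force: [-1.9, 1.6, 7.4]
finger_gap: 0.222
gripper_force: 20.8
[0.5540848  0.11462029 0.10476051] [-9.67176039e-04  8.31973933e-01 -5.54813460e-01  6.80845876e-04] [-1.87220388  1.64052915  7.43918764] [ 5.50099515e-01  3.21271842e-01 -4.21773830e-01  5.78913188e-04
 -8.25423733e-01 -1.55973742e-01]
```

```bash
python3 -m crank '.0009 -.0118 0 0 0 8.5 -1;.0009 -.0118 0 0 0 8.5 -1;.0009 -.0118 0 0 0 8.5 -1;0 -.003 0 0 0 2 -1;0 -.001 0 0 0 0 -1;0 0 0 0 0 0 -1;0 0 0 0 0 0 -1;0 0 0 0 0 0 -1'
python3 -c "
from workcell import r
s=r.get_state();print(s['position'],s['tool_rot'],s['contact_force'],s['q'])"
```

```text
time_s: 13.65
position: [0.5883, 0.12, 0.1046]
tool_rot: [-0.002, -0.677, 0.736, 0.002]
contact_force: [-17.8, 7.0, 17.8]
finger_gap: 0.225
gripper_force: 22.5
[0.58826983 0.12002681 0.10456563] [-0.00161257 -0.67684261  0.73612435  0.00155837] [-17.80506644   7.03736109  17.79024771] [ 0.52498132  0.37378517 -0.33724038 -0.00308293 -0.86359716 -0.60683566]
```

Pressing on the stop at about 18 N, so the lever is shut. Release, rise, check, then travel to the tray.

```bash
python3 -m crank '0 0 0 0 0 0 -.2;0 0 0 0 0 0 0;0 0 0 0 0 0 0;0 0 -.015 0 0 0 0;0 0 -.035 0 0 0 0;0 0 -.04 0 0 0 0;0 0 -.04 0 0 0 0;0 0 0 0 0 0 0'
python3 - <<'E'
from m import *
snap('wrist','w6')
rep('lever','w6',(.585,.05),.1,.0715,.082); rep('knob','w6',(.588,.12),.04,.105,.125); rep('spec','w6',(.582,-.014),.045,.055,.0695)
E
python3 -m crank '.056 .0057 0 0 0 0 .3;.056 .0057 0 0 0 0 .3;.056 .0057 0 0 0 0 .3;.056 .0057 0 0 0 0 .3;.056 .0057 0 0 0 0 .3;.056 .0057 0 0 0 0 .3;.04 .0057 0 0 0 0 .3;.03 .0057 0 0 0 0 .3'
python3 -m crank '0 0 0 0 0 -10.6 .3;0 0 0 0 0 -10.6 .3;0 0 0 0 0 -10.6 .3;0 0 0 0 0 -10.6 .3;0 0 0 0 0 -10.6 .3;0 0 0 0 0 -10.6 .3;0 0 0 0 0 -2 .3;0 0 0 0 0 0 .3'
python3 - <<'E'
from m import *
s=r.get_state(); print(s['position'],s['tool_rot'],s['q']); snap('wrist','w7'); snap('top','t7')
rep('lever','t7',(.585,.05),.12,.07,.082); rep('knob','t7',(.588,.12),.04,.105,.125); rep('spec','t7',(.582,-.014),.045,.055,.0695)
rep('tray','w7',(.505,-.322),.09,.005,.012); rep('grip','w7',(.505,-.322),.03,.055,.066);rep('ball','w7',(.464,-.299),.025,.025,.05)
E
```

```text
time_s: 14.65
position: [0.5934, 0.1201, 0.2383]
tool_rot: [0.004, -0.677, 0.736, -0.001]
contact_force: [0.2, -0.0, -0.4]
finger_gap: 0.5
gripper_force: 0.0
lever w6 2391 medz 0.0758 (array([584.1,  61.3]), array([117.9,  18.7]), 86.9) mean [583.9  57.5]
knob w6 478 medz 0.1154 (array([587.1, 120.8]), array([18.9, 18.7]), 38.6) mean [586.9 119.9]
spec w6 1978 medz 0.0654 (array([580.6,  -6. ]), array([44.1, 35.6]), 86.7) mean [580.3  -9.2]
time_s: 15.7
position: [0.511, -0.2829, 0.2326]
tool_rot: [-0.0, -0.676, 0.736, 0.001]
contact_force: [0.4, 0.2, -0.2]
finger_gap: 0.651
gripper_force: 0.0
time_s: 16.7
position: [0.5119, -0.2811, 0.233]
tool_rot: [-0.0, 0.967, -0.253, -0.0]
contact_force: [0.3, -0.2, 0.4]
finger_gap: 0.652
gripper_force: 0.0
[ 0.51193725 -0.28113936  0.23297896] [-2.44470964e-06  9.67356181e-01 -2.53420376e-01 -3.62693745e-04] [-1.67644812e-01  2.24881600e-01 -2.23465920e-01 -7.65782735e-05
 -1.12317092e+00  1.22604543e+00]
lever t7 252 medz 0.076 (array([587.2,  69.8]), array([123.9,  22.5]), 84.4) mean [587.   64.7]
knob t7 49 medz 0.1148 (array([589.4, 119.4]), array([16. , 18.3]), 0.0) mean [589.4 119.6]
spec t7 29 medz 0.0644 (array([580.3,   9.6]), array([39.6, 18.7]), 23.1) mean [577.8   8.5]
tray w7 4930 medz 0.0103 (array([ 502.5, -324.3]), array([ 60.1, 149.5]), 61.2) mean [ 513.7 -328.3]
grip w7 781 medz 0.0601 (array([ 502.5, -324.2]), array([24. , 30.2]), 60.5) mean [ 503.3 -324.2]
ball w7 574 medz 0.0358 (array([ 461. , -301.1]), array([28.8, 28.8]), 56.3) mean [ 463.4 -301.5]
```

View pics/w7.png

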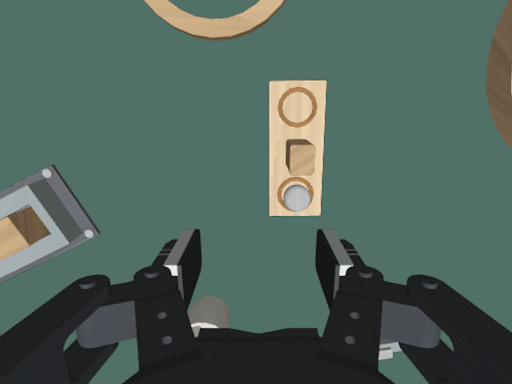

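The wrist view shows the tray upright in the picture at (300,150), with the grip at (301,158) and the ball at (297,197) nearer the robot. Descend and grip.

```bash
python3 -m crank '.0133 .0418 0 0 0 .2 .3;0 0 .05 0 0 0 .3;0 0 .05 0 0 0 .3;0 0 .04 0 0 0 .3;0 0 .03 0 0 0 .3;0 0 .012 0 0 0 .3;0 0 0 0 0 0 .3;0 0 0 0 0 0 .3' 60
python3 - <<'E'
from m import *
s=r.get_state(); print(s['position'],s['tool_rot']); snap('wrist','w8')
rep('grip','w8',(.503,-.323),.03,.054,.066)
cv2.imwrite('pics/w8b.png',cv2.resize(cv2.imread('pics/w8.png'),(800,600)))
E
```

```text
time_s: 17.8
position: [0.5043, -0.3244, 0.0526]
tool_rot: [0.0, 0.967, -0.254, 0.001]
contact_force: [-0.0, 0.0, 0.3]
finger_gap: 0.649
gripper_force: 0.0
[ 0.50431248 -0.32444827  0.05264461] [ 1.24321237e-04  9.67303998e-01 -2.53617698e-01  1.01137418e-03]
grip w8 4556 medz 0.0601 (array([ 503.3, -324. ]), array([56.4, 30.1]), 61.3) mean [ 504.8 -324.5]
```

View pics/w8.png

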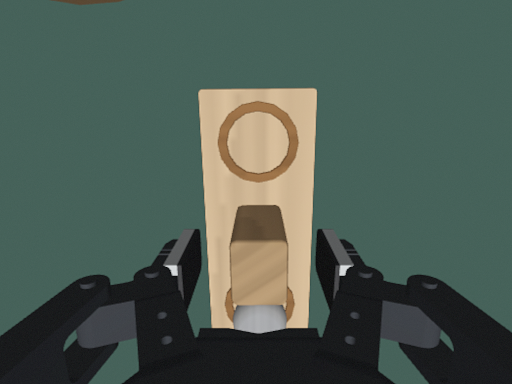

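The grip is centred between the fingers at (260,270), with the ball just behind it. Descend the last centimetre, close gradually, and lift gently.

```bash
python3 -m crank '0 0 .005 0 0 0 .3;0 0 .005 0 0 0 .1;0 0 0 0 0 0 -.1;0 0 0 0 0 0 -.25;0 0 0 0 0 0 -.4;0 0 0 0 0 0 -1;0 0 0 0 0 0 -1;0 0 0 0 0 0 -1' 60
python3 -m crank '0 0 -.001 0 0 0 -1;0 0 -.003 0 0 0 -1;0 0 -.005 0 0 0 -1;0 0 -.008 0 0 0 -1;0 0 -.01 0 0 0 -1;0 0 -.01 0 0 0 -1;0 0 -.01 0 0 0 -1;0 0 -.01 0 0 0 -1'
python3 -m crank '0 0 -.01 0 0 0 -1;0 0 -.014 0 0 0 -1;0 0 -.016 0 0 0 -1;0 0 -.018 0 0 0 -1;0 0 -.018 0 0 0 -1;0 0 -.014 0 0 0 -1;0 0 -.008 0 0 0 -1;0 0 -.004 0 0 0 -1'
python3 - <<'E'
from m import *
s=r.get_state(); print(s['position'],s['tool_rot'],s['q']); snap('wrist','w9'); snap('top','t9'); snap('scene','s9')
from scipy.spatial.transform import Rotation as R
p=s['position'];Rt=R.from_quat(np.roll(s['tool_rot'],-1)).as_matrix()
C=cloud('w9'); L=(C-p)@Rt*1000
k=(L[...,0]>18)&(L[...,0]<75)&(abs(L[...,1])<30)&(L[...,2]>10)&(L[...,2]<50)
Q=L[k]; A=np.c_[Q[:,:2],np.ones(len(Q))]; co=np.linalg.lstsq(A,Q[:,2],rcond=None)[0]; print('board plane',co,len(Q))
a=cv2.imread('pics/s9.png')[120:240,90:250]
cv2.imwrite('pics/c9.png',np.hstack([cv2.resize(a,(500,375),interpolation=3),cv2.resize(cv2.imread('pics/w9.png'),(300,375))]))
E
```

```text
time_s: 18.85
position: [0.5035, -0.3242, 0.0415]
tool_rot: [0.0, 0.967, -0.254, 0.0]
contact_force: [-0.2, -0.6, 2.1]
finger_gap: 0.276
gripper_force: 59.7
time_s: 19.85
position: [0.5034, -0.3242, 0.0992]
tool_rot: [-0.0, 0.967, -0.254, 0.0]
contact_force: [0.7, 0.2, -4.3]
finger_gap: 0.274
gripper_force: 59.0
time_s: 20.85
position: [0.5034, -0.3241, 0.2007]
tool_rot: [-0.0, 0.967, -0.254, 0.0]
contact_force: [-0.2, 0.9, -3.5]
finger_gap: 0.274
gripper_force: 59.1
[ 0.50338018 -0.32409745  0.20066757] [-5.45602522e-05  9.67312096e-01 -2.53588833e-01  9.38598679e-05] [-2.45985147e-01  2.73270405e-01 -2.36160223e-01 -1.22760909e-04
 -1.06117686e+00  1.30406421e+00]
board plane [-2.46205207e-04  5.59913286e-04  3.07137521e+01] 14036
```

View pics/c9.png

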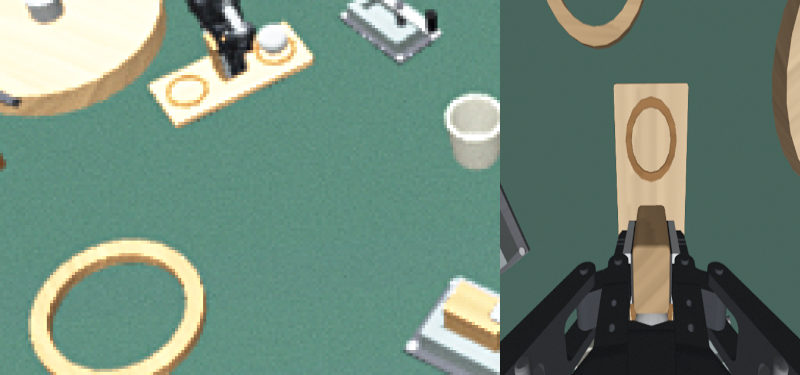

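The tray is level (plane slope under 0.001) and the ball sits in its pocket beside the grip. Carry it smoothly to the vice.

```bash
python3 -m crank '-.0002 -.002 0 0 0 0 -1;-.0005 -.004 0 0 0 0 -1;-.0007 -.006 0 0 0 0 -1;-.001 -.008 0 0 0 0 -1;-.0012 -.01 0 0 0 0 -1;-.0014 -.012 0 0 0 0 -1;-.0014 -.012 0 0 0 0 -1;-.0014 -.012 0 0 0 0 -1'
python3 -m crank '-.0014 -.012 0 0 0 0 -1;-.0014 -.012 0 0 0 0 -1;-.0014 -.012 0 0 0 0 -1;-.0014 -.012 0 0 0 0 -1;-.0014 -.012 0 0 0 0 -1;-.0014 -.012 0 0 0 0 -1;-.0014 -.012 0 0 0 0 -1;-.0014 -.012 0 0 0 0 -1'
python3 -m crank '-.0014 -.012 0 0 0 0 -1;-.0014 -.012 0 0 0 0 -1;-.0014 -.012 0 0 0 0 -1;-.0014 -.012 0 0 0 0 -1;-.0014 -.012 0 0 0 0 -1;-.0014 -.012 0 0 0 0 -1;-.0014 -.012 0 0 0 0 -1;-.0014 -.012 0 0 0 0 -1'
python3 -m crank '-.0013 -.011 0 0 0 0 -1;-.0013 -.01 .001 0 0 0 -1;-.001 -.008 .003 0 0 0 -1;-.001 -.007 .003 0 0 0 -1;-.0008 -.006 .003 0 0 0 -1;-.0006 -.004 .003 0 0 0 -1;-.0004 -.0024 .001 0 0 0 -1;-.0002 -.001 .001 0 0 0 -1'
python3 -m crank '0 0 0 0 0 0 -1;0 0 0 0 0 0 -1;0 0 0 0 0 0 -1;0 0 0 0 0 0 -1;0 0 0 0 0 0 -1;0 0 0 0 0 0 -1;0 0 0 0 0 0 -1;0 0 0 0 0 0 -1'
python3 - <<'E'
from m import *
s=r.get_state(); print(s['position'],s['tool_rot'],s['joint_velocities'].round(4)); snap('top','t10'); snap('scene','s10'); snap('wrist','w10')
for f in('t10','s10'): rep('ball',f,(.58,-.0146),.025,.165,.2);rep('tray',f,(.622,-.038),.09,.145,.162);rep('spec',f,(.58,-.0146),.045,.055,.069);rep('knob',f,(.588,.12),.04,.1,.125)
p=s['position']
a=cv2.imread('pics/s10.png')[150:290,180:330]; b=cv2.imread('pics/t10.png')[110:250,180:330]
cv2.imwrite('pics/c10.png',np.hstack([cv2.resize(x,(400,373),interpolation=3) for x in(a,b)]))
E
```

```text
time_s: 22.0
position: [0.5294, -0.2619, 0.2003]
tool_rot: [0.0, 0.967, -0.253, 0.0]
contact_force: [0.6, -0.5, -3.2]
finger_gap: 0.268
gripper_force: 59.1
time_s: 23.0
position: [0.5666, -0.1729, 0.2003]
tool_rot: [0.0, 0.967, -0.254, -0.0]
contact_force: [0.1, 0.0, -3.6]
finger_gap: 0.272
gripper_force: 59.1
time_s: 24.0
position: [0.6039, -0.0838, 0.2003]
tool_rot: [0.0, 0.967, -0.254, -0.0]
contact_force: [-0.1, 0.5, -2.7]
finger_gap: 0.277
gripper_force: 59.1
time_s: 25.0
position: [0.6222, -0.0382, 0.1853]
tool_rot: [0.0, 0.967, -0.254, 0.0]
contact_force: [0.4, 0.0, -3.8]
finger_gap: 0.275
gripper_force: 59.0
time_s: 26.0
position: [0.6221, -0.0382, 0.1853]
tool_rot: [0.0, 0.967, -0.254, -0.0]
contact_force: [0.3, 0.0, -2.9]
finger_gap: 0.271
gripper_force: 59.0
[ 0.62211204 -0.0382375   0.1852875 ] [ 1.22771740e-05  9.67314351e-01 -2.53580256e-01 -2.05505679e-05] [-0.0013  0.0005  0.0017  0.0016  0.0007 -0.0016]
ball t10 117 medz 0.1796 (array([580.7, -15.3]), array([27. , 26.8]), 85.6) mean [580.1 -15.7]
tray t10 486 medz 0.1547 (array([591.3, -20.3]), array([59.8, 75.1]), 60.7) mean [585.  -19.7]
spec t10 31 medz 0.0643 (array([572.5, -14.1]), array([57.4, 16.2]), 88.9) mean [569.3 -16.3]
knob t10 51 medz 0.1153 (array([588.9, 119.7]), array([18.1, 17.1]), 84.7) mean [589.1 119.4]
ball s10 67 medz 0.1786 (array([581.6, -13. ]), array([19.9, 28.9]), 8.6) mean [582.9 -10.1]
tray s10 740 medz 0.153 (array([623.1, -36.8]), array([ 63.9, 150.4]), 61.1) mean [640. -37.]
spec s10 153 medz 0.0639 (array([582.8,  -6.1]), array([65.3, 37.9]), 88.6) mean [587.4  -9.1]
knob s10 50 medz 0.1126 (array([589.5, 123. ]), array([18.5, 18.5]), 85.5) mean [591.7 123.4]
```

View pics/c10.png

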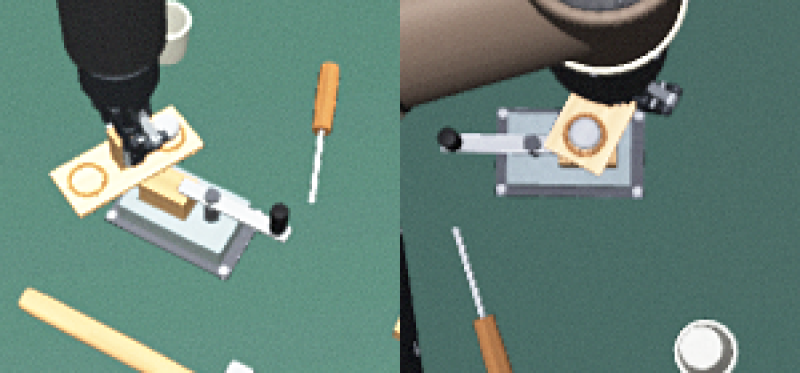

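The ball sits in its pocket at (581,-15) mm, directly above the locked specimen at (580,-15) mm. The tray is level with its underside at 145 mm, and the lever is shut over the specimen. Handing in.

```bash
python3 -c "
from workcell import r
print(r.sign_off())"
```

```text
the job is handed in; nothing more can be done
None
```

The job is handed in at about 26 s of the 72 s allowed. The specimen is seated and locked under the shut lever, and the tray is held level and still. The ball is within about 1 mm of the specimen's centre, and the tray's underside is about 8 cm above its top. The hand-in gave back no verdict, so the result rests on my own camera and arm readings.

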